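Shut the dyestuff hopper's slide gate until it latches

TASK

The slide gate under the dyestuff hopper has been left open. Push it shut with a slow, steady push, without ramming it, until you feel its spring catch click behind the gate's pin; then tug the gate back firmly, but without wrenching it, to prove that the catch holds. Leave the gate latched and everything else on the table where it is.

Things in the scene. Friction and masses are not known exactly. Their poses are not given: they have to be found in the camera images.
- stand: bench-top dyestuff hopper, fixed: 210 mm square base, four legs, level steel bed with top at z 120 mm, over it a round metal hopper 184 mm wide with wooden lid, 379 mm high in all. Origin: centre of the base's underside, under the outlet. z up; its x axis is the direction in which the gate is pushed shut: the gate sticks out on the -x side; the catch stands on the -y side.
- push_flange (a point): centre of the outer (-x) face, the one to push, of the upright steel flange at the gate's outer end; moves with the gate, axes as the stand's. Flange 5 mm thick (inner face at x +5 mm; its rolled top edge 1 to 2 mm more), 74 mm wide in y, top 22 mm above this point, foot on the gate plate 23 mm below it. Inside it, above the plate, 140 mm are free before the hopper: room to reach down and pull back.
- gate (a joint): opening of the slide gate along the stand's -x, in m: about 0 shut, 0.11 fully out. A 5 mm plate, 90 mm wide, with about 7 N of friction; stays where left. It latches somewhere between -0.0135 and +0.011, differently each time as the catch block sits in slotted holes: known by feel, or by the catch springing back, not by this number. Latched, it has 2.5 mm of play: the hook outside, a solid stop inside.
- catch (a joint): angle in rad of the catch's sprung hook, a flat steel bar 90 mm long on an upright pivot beside the gate (60 mm to the stand's -y), hook end outwards. 0 at rest; over the gate's last 28 mm the upright 8 mm pin on the gate's ear rides up its ramp, pushing it aside to about 0.14 and adding up to 10 N; the push eases for some 5 mm while the pin crosses the hook's tip, then the hook clicks back to 0 behind it, just before the stop.
- bowl: wooden bowl, 124 mm wide, 52 mm high, on the stand's base under the outlet; origin at its underside. A bystander.
- jar_tall: glass clip jar, 84 mm wide, 160 mm high; origin at its underside. A bystander.
- jar_mid: glass clip jar, 84 mm wide, 115 mm high; origin at its underside. A bystander.
- jar_low: glass clip jar, 76 mm wide, 90 mm high; origin at its underside. A bystander.
- stick_a: dark wooden clamping stick lying flat, 170 x 26 x 14 mm; origin at its underside. A bystander.
- stick_b: the other clamping stick, same size. A bystander.
- scoop: steel bench scoop with a wooden handle, 160 mm long, 30 mm high, lying on the table; origin under its pan. A bystander.
- brush: wooden-handled brush lying on the table. A bystander.

How it is judged:
On the way, in this order (a step that is already met when the one before it is completed fails the run):
1. the gate is home and the catch has sprung back behind its pin (value of joint gate below 0.013 m and value of joint catch below 0.02 rad), for 0.2 s.
2. the latched gate is pulled back against the catch with at least 4 N on the hook (beyond the gate's own friction) (all of step 1 and contact force between gate and catch above 4 N), for 0.2 s.
At the end, for the whole second after the job is handed in: The gate stands still and latched: opening under 13 mm, with the catch's hook back at rest (under 0.02 rad) behind the gate's pin (all of step 1 and velocity of joint gate between -0.005 and 0.005 m/s); the robot touches nothing.
It fails at once if the gate is rammed or wrenched: the robot bears on it with more than 32 N (contact force between any of the fingers, the arm and gate above 32 N).
It fails at once if a bystander is moved by more than 30 mm (distance of any of bowl, jar_tall, jar_mid, jar_low, stick_a, stick_b, scoop, brush from where it was at the start of the episode above 0.03 m).
It also fails if it takes over 70 s, if anything falls off the work surface, if the arm or the gripper's body presses on something with over 40 N, if the wrist force passes 120 N, or if a joint passes its speed limit or range.

ROBOT

A 6-joint arm with a two-finger parallel gripper is mounted at the origin on the work surface. World frame = base frame: x ahead of the robot, y to its left, z up, the work surface at z = 0. Lengths are in m, angles in rad, forces in N, time in s.
With the tool pointing down it reaches from about 0.25 to 0.775 m from the base axis. Payload 8.9 kg.
Tool frame: the origin (TCP) lies between the finger pads; the fingertips stand 14 mm ahead of it and the grasp point (between the pads) lies 5 mm behind it; z points along the fingers, y is the direction in which the jaws open and shut (so a half turn about z gives the same grasp; the last joint's range is limited). The gripper opens to 85 mm and grips with 20 to 120 N. Pads are 22 mm wide; open, the fingers measure 114 mm over their backs; the gripper's body (76 mm by 85 mm) begins 54 mm behind the grasp point. The pads swing forward as they close: fully open they stand 13 mm farther back than shut.
Start: joints at [-1.333, 0.291, -0.153, 1.127, 0, 1.431], TCP at [0.193, -0.488, 0.245] pointing down, gripper open.
Joint ranges: [-2.52, 2.52], [-0.91, 1.74], [-1.3, 1.37], [-1.96, 2.02], [-1.52, 1.47], [-3.14, 3.14]. Speed limits (rad/s): [2.22, 2.22, 2.79, 3.14, 3.14, 3.14].

INTERFACE

Orientations are given as a unit quaternion [x, y, z, w].
In Python, from workcell import ctrl gives the robot as it stands.
- The arm moves only by the tool carry_out, never from a script. Its argument "rows" is a list of rows, each a list of 4 numbers: the shift along the tool's x, y, z in mm, then the turn about the tool's z in rad. In form: [[dx, dy, dz, yaw], ...]. A call has 1 to 8 rows; each row shifts and turns the commanded pose from where the row before left it, along the tool's axes as they then stand; what a row does not reach is not made up. A row lasts 1/12 s, in which the tool goes at most 41.7 mm and 7.16 degrees, less where a joint would pass 70% of its speed; a pose out of reach is approached as far as the arm can. A call is refused whole if a number of a shift passes 41.7 or a number of a turn 0.125, either way. A call with a gripper value outside its range is refused whole. "grip" is the opening, from 0 (shut) to 1 (fully open), set as the call begins (left out, the last holds). The fingers move at their own pace and stop on an object; "newtons" is the grip in N (left out, the last holds). Time passes only in rows, so rows that do not move let the fingers close. It gives the time, the measured TCP pose, the force and the opening at its end, in the units of the state.
- ctrl.sense(): the state, without advancing time (a new reading comes with each control period).
- ctrl.snapshot(name): name is "scene" or "top"; returns a dict with "image" (480x640x3 uint8, red, green, blue), "range_z" (480x640 float32, m along the optical axis (not along the pixel's ray), 0 where there is no reading), "fx", "fy", "cx", "cy" (pixels), "k1" (the pictures are not rectified: a ray, as slopes to the right and down, at radius r is drawn at 1 + k1 r^2 times it, then the intrinsics apply), "view" (4x4, takes a point from world to camera coordinates). Camera axes: x right, y down, z forward; pixel columns grow to the right and rows downward; lengths in m; the calibration is good to about 2 mm. A picture is of the moment at which its call begins.
- ctrl.hand_in(): hands the job in, once; it reports no verdict.
Trained networks look in the newest picture that a camera, given by its name, has taken for a name from the list of things; names that differ only in an ending like _2 or _b are one class to them, and where a whole thing is asked for, a point or a joint stands for the part that bears it (a point fixed in the world has none). Each returns a list of dicts, best first, with "score" (0 to 1); they miss things now and then, are a little off and sometimes report something else, mostly with a low value. They report only what shows in the picture. A call takes as long as a camera call.
- ctrl.trace(camera, query): "pixels" (480x640 bool, what is visible of it) and "extent" ([centre column, centre row, width, height] in pixels, round what is visible of it).
- ctrl.pinpoint(camera, query): "position" ([column, row] in pixels: a listed point, or the origin of a listed thing).
The state is a dict: "time": time; "q": joint angles; "joint_vel": joint speeds; "effort": joint torques, N m; "position": TCP position; "orientation": TCP orientation; "ft_force": force on the tool from outside, world axes, zero at the start; "wrist_torque": the same for the moment, N m; "gripper_width": opening from 0.0 (shut) to 1.0 (fully open).
Only numpy, scipy, OpenCV 4.12 (cv2) and the standard library are available. Lean on these libraries where they do the work, as an engineer would, in place of code of your own. Each camera call takes 0.05 s, during which the arm holds its last target.

## Working session

There is one attempt and no reset: what is moved stays moved. The work goes in short steps, Python scripts to look and compute and a tool call to move; the robot and the scene stay as the last step left them, time stands still between calls to the robot, and variables do not carry over. Pictures are saved under pics/ and viewed, and the job is handed in when it is done.

Besides the shell and the picture viewer there is one more tool, called by a JSON object that holds its "method" and its "body". carry_out: Moves the arm, as the interface text tells. Its arguments: {"type":"object","properties":{"rows":{"type":"array"},"grip":{"type":"number"},"newtons":{"type":"number"}},"required":["rows"]}

```bash
ls; mkdir -p pics
python3 - <<'E'
from workcell import ctrl
import cv2,numpy as np
s=ctrl.sense(); print({k:np.round(v,3).tolist() for k,v in s.items()})
for n in("scene","top"):
    d=ctrl.snapshot(n); cv2.imwrite(f"pics/{n}0.png",d["image"][:,:,::-1]); np.savez(f"{n}0.npz",**d)
    print(n,d["fx"],d["cx"],d["cy"],d["k1"],np.round(d["view"],3).tolist())
    for q in("push_flange","stand","jar_tall"):
        print(q,[(np.round(r["position"],1).tolist(),round(r["score"],2)) for r in ctrl.pinpoint(n,q)])
    for q in("gate","catch"):
        print(q,[(np.round(r["extent"],1).tolist(),round(r["score"],2)) for r in ctrl.trace(n,q)])
E
```

```text
pics
{'time': 0.0, 'q': [-1.333, 0.291, -0.154, 1.127, -0.0, 1.432], 'joint_vel': [-0.001, -0.0, -0.0, -0.001, -0.001, -0.0], 'effort': [-0.001, -53.714, 33.137, 0.016, -0.0, -0.0], 'position': [0.193, -0.488, 0.245], 'orientation': [0.982, 0.187, -0.0, -0.001], 'ft_force': [0.421, 0.061, 0.054], 'wrist_torque': [-0.011, 0.012, -0.001], 'gripper_width': 0.999}
scene 585.7471792785368 321.03367357237136 232.96476229368878 0.04581747477544011 [[-0.371, 0.929, 0.015, 0.213], [0.684, 0.284, -0.672, -0.284], [-0.628, -0.239, -0.741, 1.565], [0.0, 0.0, 0.0, 1.0]]
push_flange [([291.0, 229.4], 0.69), ([231.7, 237.9], 0.17)]
stand [([439.5, 314.0], 0.8)]
jar_tall [([190.2, 271.9], 0.63)]
gate [([356.2, 247.3, 135.0, 79.1], 0.7)]
catch [([385.9, 285.7, 66.3, 24.8], 0.58)]
top 617.6798417008638 320.97135211607167 233.15953479653388 0.005371439296751005 [[0.025, -1.0, -0.002, -0.035], [-0.985, -0.024, -0.171, 0.515], [0.171, 0.006, -0.985, 1.297], [0.0, 0.0, 0.0, 1.0]]
push_flange [([346.7, 196.9], 0.97)]
stand [([205.5, 223.2], 0.77)]
jar_tall [([431.2, 184.1], 0.82)]
gate [([325.4, 242.9, 11.0, 48.0], 0.64), ([284.7, 193.9, 116.4, 61.3], 0.63)]
catch [([248.5, 171.2, 49.0, 9.5], 0.54)]
```

View pics/scene0.png

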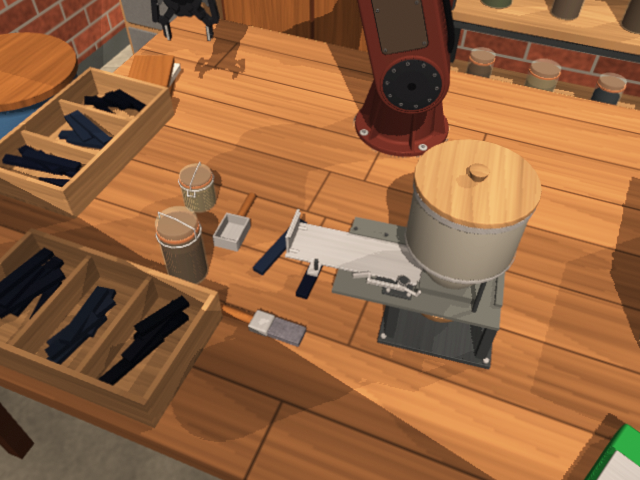

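View pics/top0.png

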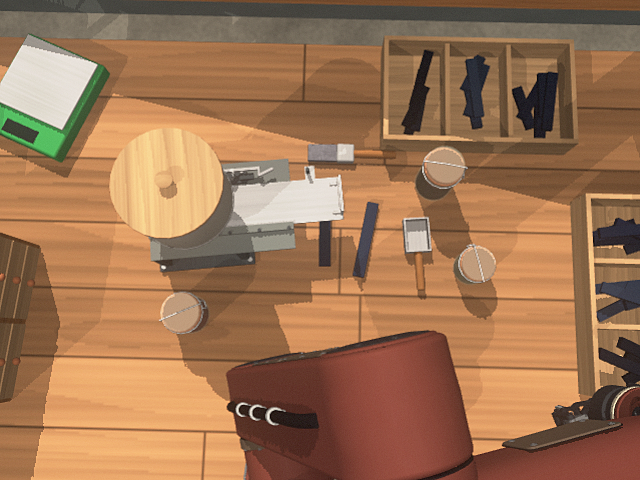

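The top view shows the hopper at about (165,185). The gate sticks out to the right, with its flange at about (341,197) and its pin and ear at (310,175). The catch is at (250,172). Pushing it shut means moving roughly along world +y. Next I'll measure this precisely.

```bash
cat > h.py <<'E'
import numpy as np,cv2
def deproj(d,u,v,z=None):
    K=np.array([[d["fx"],0,d["cx"]],[0,d["fy"],d["cy"]],[0,0,1.]])
    uv=np.stack([np.ravel(u),np.ravel(v)],1).astype(float)
    n=cv2.undistortPoints(uv.reshape(-1,1,2),K,np.array([float(d["k1"]),0,0,0])).reshape(-1,2)
    V=np.array(d["view"]);R=V[:3,:3];t=V[:3,3]
    ray=np.c_[n,np.ones(len(n))]
    if z is None:
        dep=np.array([d["range_z"][int(round(b)),int(round(a))] for a,b in uv]); P=ray*dep[:,None]; return (P-t)@R
    c=-R.T@t; w=ray@R; s=(z-c[2])/w[:,2]; return c+w*s[:,None]
E
python3 - <<'E'
from h import *
for n in("scene","top"):
    d=dict(np.load(n+"0.npz"))
    vv,uu=np.mgrid[0:480,0:640]; P=deproj(d,uu,vv); ok=d["range_z"].ravel()>0
    M=ok&(abs(P[:,0]-.55)<.15)&(P[:,1]>-.15)&(P[:,1]<.3)
    m=M&(P[:,2]>.116)&(P[:,2]<.20)&(P[:,1]<.13)
    Q=P[m]; print(n,len(Q),np.histogram(Q[:,2],bins=np.arange(.116,.2,.004)))
    # plate
    pl=Q[(Q[:,2]<.138)]
    p2=pl[:,:2].astype(np.float32); p2=p2[p2[:,1]<.05]
    print("plate rect",cv2.minAreaRect(p2),np.median(pl[:,2]))
    for y in np.arange(-.1,.1,.01):
        s=pl[abs(pl[:,1]-y)<.004]
        if len(s):print(round(y,3),s[:,0].min().round(4),s[:,0].max().round(4),np.median(s[:,2]).round(4),len(s))
    f=Q[(Q[:,2]>.145)&(Q[:,1]<0.06)]
    print("flange",len(f),f.min(0),f.max(0),f.mean(0)); 
    f=f[f[:,1]<-.0]; print(cv2.fitLine(f[:,:2].astype(np.float32),cv2.DIST_HUBER,0,.01,.01).ravel())
d=dict(np.load("top0.npz")); print(deproj(d,346.7,196.9,.148))
d=dict(np.load("scene0.npz")); print(deproj(d,291,229.4,.148))
E
python3 - <<'E'
import cv2
a=cv2.imread("pics/top0.png");cv2.imwrite("pics/topz.png",cv2.resize(a[130:280,210:370],None,fx=5,fy=4,interpolation=cv2.INTER_CUBIC)[:600,:800])
a=cv2.imread("pics/scene0.png");cv2.imwrite("pics/scz.png",cv2.resize(a[190:340,260:460],None,fx=4,fy=4,interpolation=cv2.INTER_CUBIC))
E
```

```text
scene 6037 (array([ 922, 1560, 2626,  401,   72,   63,   82,  105,   35,    8,    9,
          7,   51,   94,    2,    0,    0,    0,    0,    0]), array([0.116, 0.12 , 0.124, 0.128, 0.132, 0.136, 0.14 , 0.144, 0.148,
       0.152, 0.156, 0.16 , 0.164, 0.168, 0.172, 0.176, 0.18 , 0.184,
       0.188, 0.192, 0.196]))
plate rect ((0.5555887222290039, -0.007123313844203949), (0.17953212559223175, 0.11416830122470856), 0.0390678271651268) 0.12439388097692658
-0.06 0.5316 0.616 0.1265 61
-0.05 0.5295 0.6214 0.1253 160
-0.04 0.5267 0.6205 0.125 155
-0.03 0.5269 0.62 0.1247 156
-0.02 0.5269 0.6172 0.1249 155
-0.01 0.526 0.6174 0.1249 149
-0.0 0.5235 0.6445 0.1248 190
0.01 0.523 0.6453 0.125 206
0.02 0.5214 0.6407 0.1249 167
0.03 0.4709 0.6124 0.1247 171
0.04 0.468 0.6118 0.1249 217
0.05 0.4658 0.6588 0.1236 299
0.06 0.465 0.6602 0.1233 331
0.07 0.4647 0.6588 0.1233 330
0.08 0.4618 0.6574 0.1237 314
0.09 0.4647 0.6567 0.1233 319
flange 230 [ 0.53932742 -0.06600943  0.14504289] [0.63334089 0.01382642 0.1722367 ] [ 0.58615305 -0.05100566  0.16237625]
[ 0.9949857   0.10001719  0.5822626  -0.056
[... 497 characters left out ...]
05 0.53 0.6211 0.1259 153
-0.04 0.5291 0.6185 0.1258 167
-0.03 0.5285 0.6184 0.1256 167
-0.02 0.5264 0.6154 0.1258 166
-0.01 0.5264 0.6157 0.1254 164
-0.0 0.5239 0.643 0.1253 221
0.01 0.5239 0.6411 0.1258 203
0.02 0.5224 0.6127 0.1253 170
0.03 0.4706 0.6113 0.1255 188
0.04 0.4694 0.6104 0.1245 264
0.05 0.4676 0.6583 0.1236 321
0.06 0.4669 0.6591 0.1237 334
0.07 0.4656 0.6583 0.1233 341
0.08 0.4647 0.6554 0.1234 345
0.09 0.4648 0.6551 0.1239 332
flange 174 [ 0.5382002  -0.06576281  0.14557163] [0.63194309 0.01275865 0.17664495] [ 0.57884064 -0.05225297  0.16704375]
[ 0.99310654  0.11721529  0.57414967 -0.05807007]
[[ 0.57345345 -0.07327059  0.148     ]]
[[ 0.57702639 -0.06283293  0.148     ]]
```

View pics/topz.png

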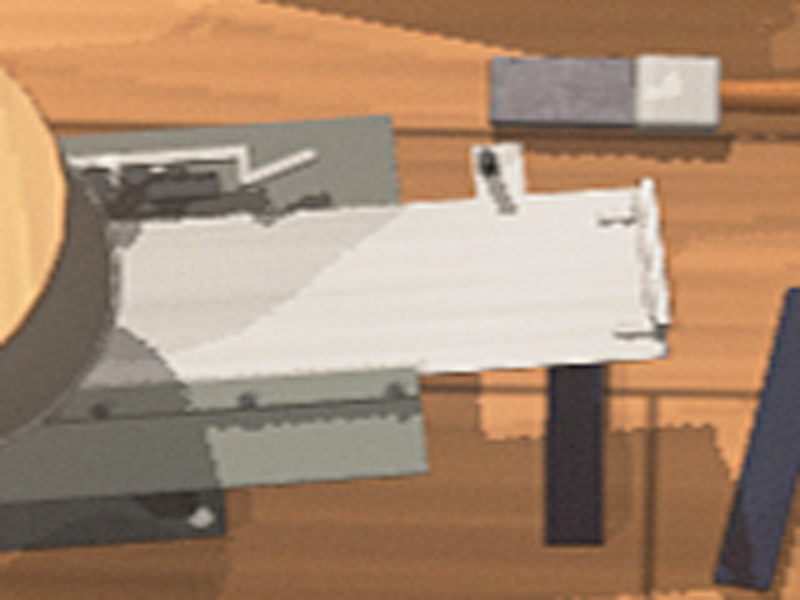

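View pics/scz.png

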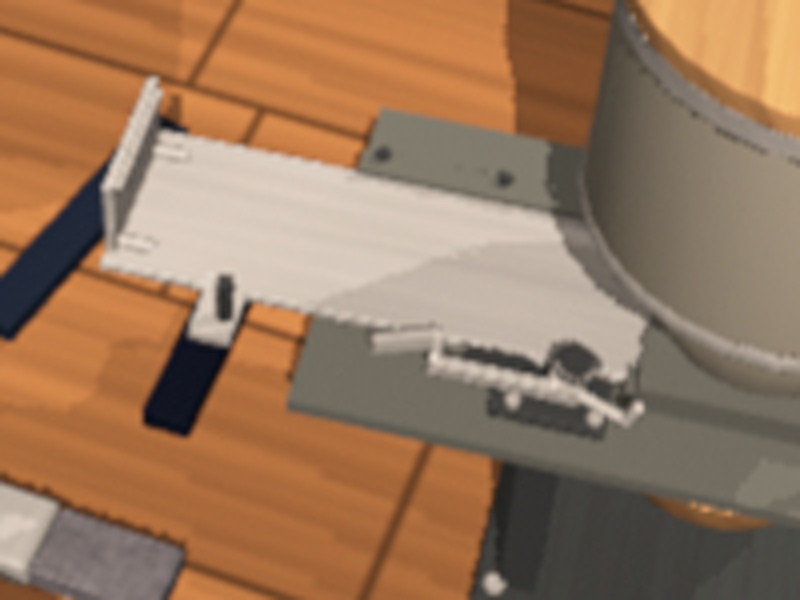

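Run:
```python
from h import *
u=np.array([-.112,.9937]);u/=np.linalg.norm(u);v=np.array([-u[1],u[0]])
o=np.array([.5765,-.060])
for n in("scene","top"):
    d=dict(np.load(n+"0.npz"))
    vv,uu=np.mgrid[0:480,0:640]; P=deproj(d,uu,vv); ok=d["range_z"].ravel()>0
    S=np.c_[(P[:,:2]-o)@u,(P[:,:2]-o)@v,P[:,2]]
    M=ok&(abs(S[:,1])<.2)&(S[:,0]>.05)&(S[:,0]<.5)
    for z in np.arange(.14,.4,.02):
        m=M&(abs(S[:,2]-z)<.01)
        if m.sum()>20: print(n,z.round(2),m.sum(),np.percentile(S[m,0],[1,99]).round(3),np.percentile(S[m,1],[1,99]).round(3))
    # flange top points in stand coords
    m=ok&(abs(S[:,1])<.05)&(S[:,0]>-.02)&(S[:,0]<.02)&(S[:,2]>.14)
    for zl in((.14,.155),(.155,.165),(.165,.18)):
        k=m&(S[:,2]>zl[0])&(S[:,2]<=zl[1])
        if k.sum()>3: print(zl,k.sum(),np.percentile(S[k,0],[2,50,98]).round(4),np.percentile(S[k,1],[2,98]).round(3),np.percentile(S[k,2],[50,98]).round(4))
    # lid rim circle
    m=ok&(abs(S[:,1])<.2)&(S[:,0]>.05)&(S[:,0]<.5)&(S[:,2]>.33)
    c,r=cv2.minEnclosingCircle(P[m][:,:2].astype(np.float32)); print("lid",c,r)
    # jars etc heights near path
    m=ok&(S[:,0]>-.25)&(S[:,0]<0.02)&(abs(S[:,1])<.12)&(S[:,2]>.03)&((abs(S[:,1])>.06)|(S[:,0]<-.02))
    if m.sum(): print("near",np.percentile(S[m],[0,100],axis=0).round(3))
```

```text
scene 0.14 1421 [0.064 0.352] [-0.081  0.055]
scene 0.16 142 [0.064 0.354] [-0.083 -0.044]
scene 0.18 126 [0.257 0.354] [-0.077 -0.054]
scene 0.2 64 [0.267 0.354] [-0.091 -0.07 ]
scene 0.22 913 [0.21 0.39] [-0.095 -0.009]
scene 0.24 886 [0.212 0.386] [-0.093 -0.022]
scene 0.26 915 [0.212 0.387] [-0.093 -0.02 ]
scene 0.28 977 [0.212 0.387] [-0.093 -0.021]
scene 0.3 1020 [0.212 0.386] [-0.093 -0.02 ]
scene 0.32 994 [0.215 0.383] [-0.092 -0.028]
scene 0.34 913 [0.209 0.387] [-0.096 -0.025]
scene 0.36 8346 [0.212 0.39 ] [-0.094  0.088]
scene 0.38 234 [0.287 0.314] [-0.016  0.013]
(0.14, 0.155) 72 [-0.0009  0.0033  0.0041] [-0.037  0.032] [0.1473 0.1538]
(0.155, 0.165) 23 [-0.0012  0.0031  0.0068] [-0.038  0.03 ] [0.163  0.1649]
(0.165, 0.18) 140 [-0.0017  0.0027  0.0069] [-0.036  0.033] [0.1692 0.1719]
lid (0.5424870252609253, 0.23757512867450714) 0.09865827113389969
near [[-0.25  -0.12   0.03 ]
 [-0.137  0.111  0.163]]
top 0.14 740 [0.06  0.247] [-0.076  0.057]
top 0.16 21 [0.061 0.228] [-0.072 -0.053]
top 0.22 306 [0.207 0.358] [-0.039  0.094]
top 0.24 214 [0.21  0.339] [-0.03   0.092]
top 0.26 246 [0.21  0.343] [-0.021  0.092]
top 0.28 241 [0.209 0.336] [-0.018  0.092]
top 0.3 237 [0.21  0.326] [-0.015  0.092]
top 0.32 115 [0.209 0.309] [0.001 0.092]
top 0.34 191 [0.206 0.336] [-0.018  0.096]
top 0.36 9597 [0.211 0.39 ] [-0.088  0.091]
top 0.38 262 [0.287 0.316] [-0.014  0.015]
(0.14, 0.155) 5 [-0.0004  0.0016  0.0029] [0.03  0.038] [0.1461 0.1541]
(0.155, 0.165) 12 [-0.0006  0.0047  0.0062] [-0.031  0.028] [0.1639 0.1648]
(0.165, 0.18) 142 [-0.0018  0.0021  0.0064] [-0.033  0.036] [0.1696 0.1751]
lid (0.5421528220176697, 0.23954865336418152) 0.09649216383695602
near [[-0.25  -0.12   0.03 ]
 [-0.136  0.114  0.166]]
```

{"method": "carry_out", "body": {"rows": [[0,0,0,-0.12],[0,0,0,-0.12],[0,0,0,-0.12],[0,0,0,-0.12],[0,0,0,-0.12],[0,0,0,-0.12],[0,0,0,-0.12],[0,0,0,-0.12]], "grip": 0, "newtons": 60}}

```text
time: 1.27
position: [0.1932, -0.4882, 0.2453]
orientation: [0.783, 0.622, -0.0, 0.0]
ft_force: [-1.3, -0.2, 0.4]
gripper_width: 0.001
```

{"method": "carry_out", "body": {"rows": [[0,0,0,-0.12],[0,0,0,-0.12],[0,0,0,-0.106],[0,0,0,0],[0,0,0,0]]}}

```text
time: 1.68
position: [0.1932, -0.4882, 0.2453]
orientation: [0.668, 0.744, -0.0, 0.0]
ft_force: [-0.0, -0.1, -0.4]
gripper_width: -0.004
```

```bash
cat > st.py <<'E'
from workcell import ctrl
import numpy as np
u=np.array([-.112,.9937]);u/=np.linalg.norm(u);v=np.array([-u[1],u[0]])
o=np.array([.5765,-.0605])
s=ctrl.sense();p=np.array(s["position"]);x,y,z,w=s["orientation"]
X=np.array([1-2*(y*y+z*z),2*(x*y+z*w)]);Y=np.array([2*(x*y-z*w),1-2*(x*x+z*z)])
print("t",round(s["time"],2),"p",p.round(4),"stand",((p[:2]-o)@u).round(4),((p[:2]-o)@v).round(4),"yawerr",(np.arctan2(X[1],X[0])-np.arctan2(u[1],u[0])).round(4))
f=np.array(s["ft_force"]);print("F u,v,z",(f[:2]@u).round(2),(f[:2]@v).round(2),f[2].round(2),"grip",s["gripper_width"],"q",np.round(s["q"],2))
for S in(-.045,0):
    t=o+S*u-p[:2];print("to s",S,"tool dx,dy mm",(t@X*1e3).round(1),(t@Y*1e3).round(1))
E
python3 st.py
```

```text
t 1.68 p [ 0.1932 -0.4882  0.2453] stand -0.3821 0.4288 yawerr -0.0036
F u,v,z -0.07 0.02 -0.36 grip -0.004242917573737914 q [-1.33  0.29 -0.15  1.13 -0.    0.13]
to s -0.045 tool dx,dy mm 338.6 427.6
to s 0 tool dx,dy mm 383.6 427.4
```

{"method": "carry_out", "body": {"rows": [[20,26,0,0],[20,26,0,0],[20,26,0,0],[20,26,0,0],[20,26,0,0],[20,26,0,0],[20,26,0,0],[20,26,0,0]]}}

```text
time: 2.35
position: [0.383, -0.3047, 0.2455]
orientation: [0.668, 0.744, -0.0, 0.0]
ft_force: [0.1, -0.8, 0.5]
gripper_width: 0.002
```

{"method": "carry_out", "body": {"rows": [[20,26,0,0],[20,26,0,0],[20,26,0,0],[20,26,0,0],[20,26,0,0],[20,26,0,0],[20,26,0,0],[0,0,0,0]]}}

```text
time: 3.02
position: [0.5504, -0.1428, 0.2451]
orientation: [0.666, 0.746, 0.001, 0.0]
ft_force: [-1.6, -0.4, -0.4]
gripper_width: -0.002
```

```bash
python3 st.py
```

```text
t 3.02 p [ 0.5504 -0.1428  0.2451] stand -0.0789 0.0352 yawerr -0.0004
F u,v,z -0.2 1.67 -0.45 grip -0.0021440666190346487 q [-0.38  0.37 -0.04  1.16  0.    1.08]
to s -0.045 tool dx,dy mm 33.9 35.1
to s 0 tool dx,dy mm 78.9 35.1
```

{"method": "carry_out", "body": {"rows": [[15,17,0,0],[18,18,0,0],[0,0,0,0],[0,0,30,0],[0,0,30,0],[0,0,30,0],[0,0,5,0],[0,0,0,0]]}}

```text
time: 3.68
position: [0.5767, -0.1096, 0.1488]
orientation: [0.667, 0.745, -0.001, -0.002]
ft_force: [-0.8, -0.0, 0.3]
gripper_width: 0.0
```

```bash
python3 st.py
python3 - <<'E'
from workcell import ctrl
import cv2
for n in("scene","top"):
    d=ctrl.snapshot(n); a=d["image"][:,:,::-1]; a=a[150:330,240:480] if n=="scene" else a[130:280,210:410]; cv2.imwrite(f"pics/{n}1.png",cv2.resize(a,None,fx=3,fy=3,interpolation=cv2.INTER_CUBIC))
E
```

```text
t 3.68 p [ 0.5767 -0.1096  0.1488] stand -0.0488 0.0053 yawerr -0.0024
F u,v,z 0.05 0.79 0.32 grip 0.00020078685724754042 q [-0.31  0.48 -0.13  0.96 -0.    1.15]
to s -0.045 tool dx,dy mm 3.9 5.3
to s 0 tool dx,dy mm 48.9 5.2
```

View pics/scene1.png

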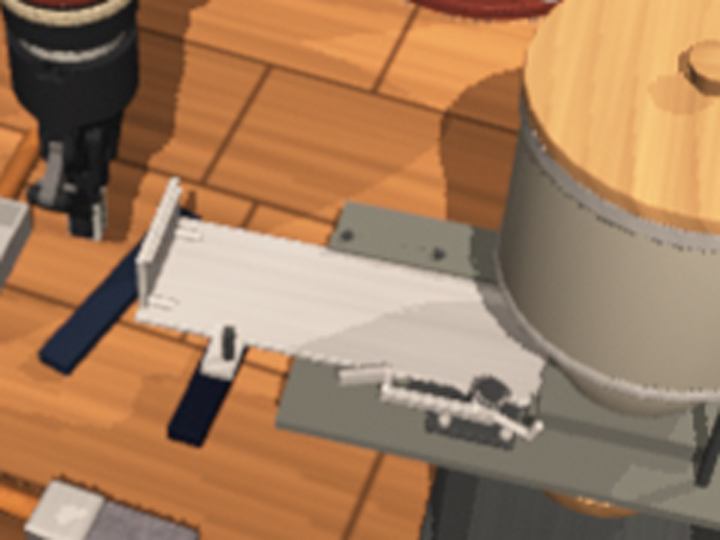

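View pics/top1.png

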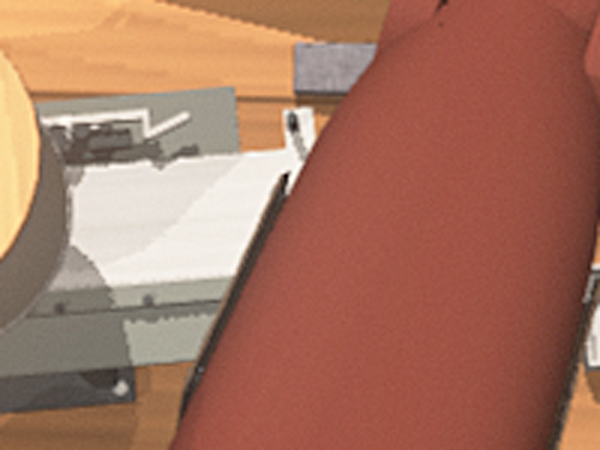

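{"method": "carry_out", "body": {"rows": [[8,5,0,0],[8,0,0,0],[8,0,0,0],[4,0,0,0],[2,0,0,0],[2,0,0,0],[0,0,0,0]]}}

```text
time: 4.37
position: [0.5796, -0.077, 0.1504]
orientation: [0.666, 0.746, 0.0, 0.0]
ft_force: [0.6, 0.4, 0.3]
gripper_width: 0.0
```

{"method": "carry_out", "body": {"rows": [[1,0,0,0],[1,0,0,0],[1,0,0,0],[1,0,0,0],[1,0,0,0],[1,0,0,0],[1,0,0,0],[1,0,0,0]]}}

```text
time: 5.03
position: [0.5789, -0.0708, 0.1503]
orientation: [0.667, 0.745, -0.001, 0.001]
ft_force: [0.0, -7.9, -0.6]
gripper_width: 0.0
```

```bash
python3 st.py
```

```text
t 5.03 p [ 0.5789 -0.0708  0.1503] stand -0.0105 -0.0012 yawerr -0.0012
F u,v,z -7.87 0.86 -0.63 grip 7.39676403400302e-06 q [-0.25  0.47 -0.15  0.95 -0.    1.21]
to s -0.045 tool dx,dy mm -34.5 -1.2
to s 0 tool dx,dy mm 10.5 -1.2
```

{"method": "carry_out", "body": {"rows": [[2,0,0,0],[2,0,0,0],[2,0,0,0],[2,0,0,0],[2,0,0,0],[2,0,0,0],[2,0,0,0],[2,0,0,0]]}}

```text
time: 5.7
position: [0.5771, -0.055, 0.1503]
orientation: [0.667, 0.745, -0.001, 0.001]
ft_force: [-0.7, -7.4, -0.8]
gripper_width: 0.004
```

{"method": "carry_out", "body": {"rows": [[2,0,0,0],[2,0,0,0],[2,0,0,0],[2,0,0,0],[2,0,0,0],[2,0,0,0],[2,0,0,0],[2,0,0,0]]}}

```text
time: 6.37
position: [0.5753, -0.039, 0.1503]
orientation: [0.667, 0.745, -0.001, 0.001]
ft_force: [0.4, -6.7, -1.4]
gripper_width: -0.001
```

{"method": "carry_out", "body": {"rows": [[2,0,0,0],[2,0,0,0],[2,0,0,0],[2,0,0,0],[2,0,0,0],[2,0,0,0],[2,0,0,0],[2,0,0,0]]}}

```text
time: 7.03
position: [0.5735, -0.0231, 0.1503]
orientation: [0.667, 0.745, -0.001, 0.001]
ft_force: [-0.1, -7.2, -1.0]
gripper_width: -0.001
```

```bash
python3 st.py
python3 - <<'E'
from workcell import ctrl
import cv2
for n in("scene","top"):
    d=ctrl.snapshot(n); a=d["image"][:,:,::-1]; a=a[190:330,280:480] if n=="scene" else a[130:280,210:410]; cv2.imwrite(f"pics/{n}2.png",cv2.resize(a,None,fx=4,fy=4,interpolation=cv2.INTER_CUBIC))
E
```

```text
t 7.03 p [ 0.5735 -0.0231  0.1503] stand 0.0375 -0.0012 yawerr -0.0013
F u,v,z -7.13 0.88 -1.02 grip -0.0006714513989915136 q [-0.17  0.45 -0.18  0.94 -0.    1.29]
to s -0.045 tool dx,dy mm -82.5 -1.1
to s 0 tool dx,dy mm -37.5 -1.1
```

View pics/scene2.png

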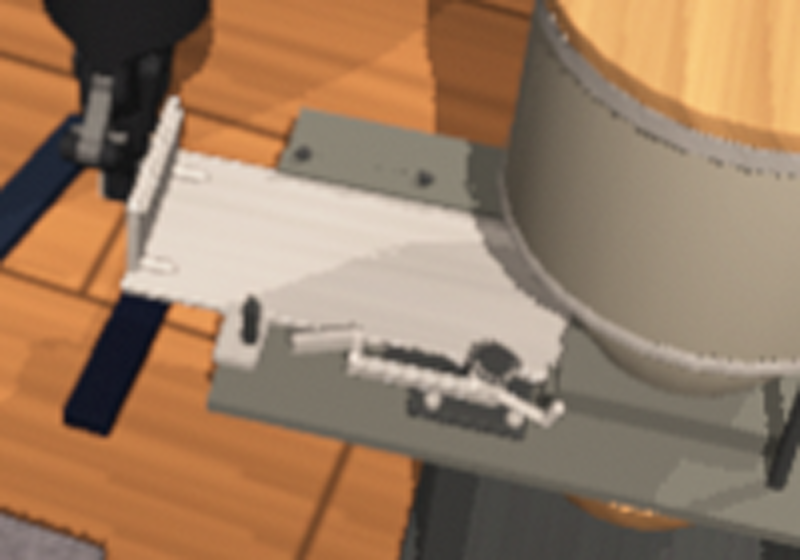

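The gate is sliding at about 7 N. The pin at (250,320) is now just short of the hook's ramp end at (293,343). I'll go slower from here.

{"method": "carry_out", "body": {"rows": [[1.5,0,0,0],[1.5,0,0,0],[1.5,0,0,0],[1.5,0,0,0],[1,0,0,0],[1,0,0,0],[1,0,0,0],[1,0,0,0]]}}

```text
time: 7.8
position: [0.5723, -0.0132, 0.1503]
orientation: [0.667, 0.745, -0.001, 0.001]
ft_force: [0.0, -8.0, -0.6]
gripper_width: -0.001
```

{"method": "carry_out", "body": {"rows": [[1,0,0,0],[1,0,0,0],[1,0,0,0],[1,0,0,0],[1,0,0,0],[1,0,0,0],[1,0,0,0],[1,0,0,0]]}}

```text
time: 8.47
position: [0.5714, -0.0053, 0.1503]
orientation: [0.667, 0.745, -0.001, 0.001]
ft_force: [-0.8, -7.5, 0.0]
gripper_width: 0.004
```

{"method": "carry_out", "body": {"rows": [[1,0,0,0],[1,0,0,0],[1,0,0,0],[1,0,0,0],[1,0,0,0],[1,0,0,0]]}}

```text
time: 8.97
position: [0.5707, 0.0007, 0.1503]
orientation: [0.667, 0.745, -0.001, 0.001]
ft_force: [-0.4, -6.8, -0.7]
gripper_width: -0.001
```

{"method": "carry_out", "body": {"rows": [[1,0,0,0],[1,0,0,0],[1,0,0,0],[1,0,0,0]]}}

```text
time: 9.3
position: [0.5703, 0.0045, 0.1503]
orientation: [0.667, 0.745, -0.001, 0.001]
ft_force: [-0.7, -10.7, -0.3]
gripper_width: 0.001
```

```bash
python3 st.py
python3 - <<'E'
from workcell import ctrl
import cv2
for n in("scene",):
    d=ctrl.snapshot(n); a=d["image"][:,:,::-1]; a=a[190:330,280:480] if n=="scene" else a[130:280,210:410]; cv2.imwrite(f"pics/{n}3.png",cv2.resize(a,None,fx=4,fy=4,interpolation=cv2.INTER_CUBIC))
E
```

```text
t 9.3 p [0.5703 0.0045 0.1503] stand 0.0652 -0.0011 yawerr -0.0014
F u,v,z -10.6 1.85 -0.31 grip 0.0005898155312154018 q [-0.12  0.44 -0.19  0.94 -0.    1.34]
to s -0.045 tool dx,dy mm -110.2 -0.9
to s 0 tool dx,dy mm -65.2 -1.0
```

View pics/scene3.png

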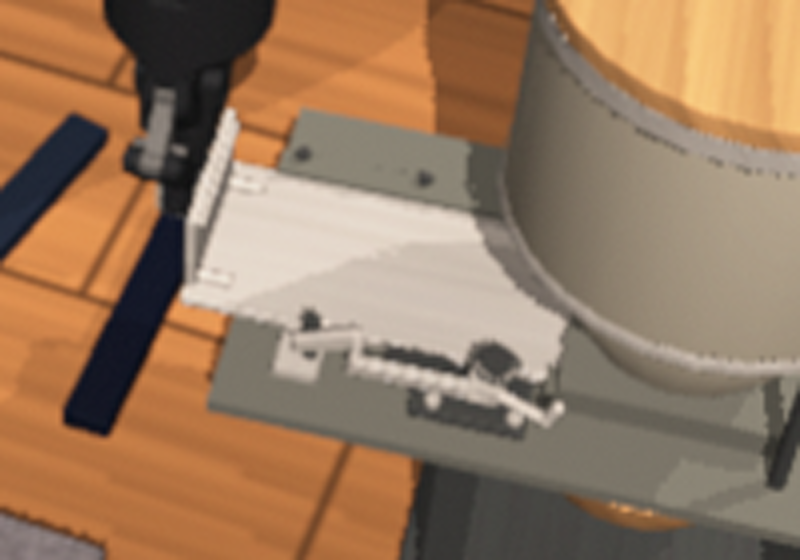

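The pin is now on the ramp, and the force has risen to 10.6 N.

{"method": "carry_out", "body": {"rows": [[1,0,0,0],[1,0,0,0],[1,0,0,0],[1,0,0,0]]}}

```text
time: 9.68
position: [0.5699, 0.0078, 0.1503]
orientation: [0.667, 0.745, -0.002, 0.001]
ft_force: [-0.6, -11.5, -0.7]
gripper_width: -0.003
```

{"method": "carry_out", "body": {"rows": [[1,0,0,0],[1,0,0,0],[1,0,0,0],[1,0,0,0]]}}

```text
time: 10.02
position: [0.5695, 0.0116, 0.1503]
orientation: [0.667, 0.745, -0.002, 0.002]
ft_force: [0.9, -12.3, -0.9]
gripper_width: 0.001
```

{"method": "carry_out", "body": {"rows": [[1,0,0,0],[1,0,0,0],[1,0,0,0],[1,0,0,0]]}}

```text
time: 10.35
position: [0.569, 0.0154, 0.1503]
orientation: [0.667, 0.745, -0.002, 0.002]
ft_force: [0.3, -14.4, -0.6]
gripper_width: 0.001
```

{"method": "carry_out", "body": {"rows": [[1,0,0,0],[1,0,0,0],[1,0,0,0]]}}

```text
time: 10.6
position: [0.5687, 0.0182, 0.1503]
orientation: [0.667, 0.745, -0.002, 0.002]
ft_force: [-0.4, -14.8, -0.8]
gripper_width: 0.004
```

```bash
python3 st.py
```

```text
t 10.6 p [0.5687 0.0182 0.1503] stand 0.0791 -0.001 yawerr -0.0022
F u,v,z -14.69 2.08 -0.77 grip 0.0038463312555522687 q [-0.09  0.44 -0.19  0.94 -0.01  1.37]
to s -0.045 tool dx,dy mm -124.1 -0.8
to s 0 tool dx,dy mm -79.1 -0.9
```

{"method": "carry_out", "body": {"rows": [[1,0,0,0],[1,0,0,0]]}}

```text
time: 10.77
position: [0.5685, 0.0201, 0.1504]
orientation: [0.667, 0.745, -0.002, 0.002]
ft_force: [-0.0, -15.5, -0.5]
gripper_width: -0.001
```

{"method": "carry_out", "body": {"rows": [[0.7,0,0,0],[0.7,0,0,0],[0.6,0,0,0]]}}

```text
time: 11.02
position: [0.5682, 0.0219, 0.1503]
orientation: [0.667, 0.745, -0.002, 0.002]
ft_force: [-0.5, -16.0, -0.3]
gripper_width: -0.004
```

{"method": "carry_out", "body": {"rows": [[0.5,0,0,0],[0.5,0,0,0],[0.5,0,0,0]]}}

```text
time: 11.27
position: [0.568, 0.0238, 0.1503]
orientation: [0.667, 0.745, -0.002, 0.002]
ft_force: [-0.5, -13.3, -0.5]
gripper_width: 0.0
```

{"method": "carry_out", "body": {"rows": [[0.5,0,0,0],[0.5,0,0,0]]}}

```text
time: 11.43
position: [0.5679, 0.0251, 0.1503]
orientation: [0.667, 0.745, -0.002, 0.001]
ft_force: [-1.1, -11.2, -0.8]
gripper_width: 0.001
```

```bash
python3 st.py
```

```text
t 11.43 p [0.5679 0.0251 0.1503] stand 0.086 -0.001 yawerr -0.002
F u,v,z -11.01 2.31 -0.82 grip 0.0012376832612372483 q [-0.08  0.44 -0.19  0.94 -0.    1.38]
to s -0.045 tool dx,dy mm -131.0 -0.8
to s 0 tool dx,dy mm -86.0 -0.9
```

The push is easing, so the pin is crossing the hook's tip.

{"method": "carry_out", "body": {"rows": [[0.5,0,0,0],[0.5,0,0,0]]}}

```text
time: 11.6
position: [0.5678, 0.0261, 0.1503]
orientation: [0.667, 0.745, -0.002, 0.001]
ft_force: [-1.2, -11.5, -0.3]
gripper_width: -0.0
```

{"method": "carry_out", "body": {"rows": [[0.5,0,0,0],[0.5,0,0,0]]}}

```text
time: 11.77
position: [0.5677, 0.0271, 0.1503]
orientation: [0.667, 0.745, -0.002, 0.001]
ft_force: [-1.0, -12.0, -0.1]
gripper_width: 0.002
```

```bash
python3 st.py
python3 - <<'E'
from workcell import ctrl
import cv2
for n in("scene",):
    d=ctrl.snapshot(n); a=d["image"][:,:,::-1]; a=a[190:330,280:480]; cv2.imwrite(f"pics/{n}4.png",cv2.resize(a,None,fx=4,fy=4,interpolation=cv2.INTER_CUBIC))
E
```

```text
t 11.77 p [0.5677 0.0271 0.1503] stand 0.0881 -0.001 yawerr -0.0019
F u,v,z -11.85 2.35 -0.13 grip 0.0022638760964721434 q [-0.08  0.44 -0.19  0.94 -0.    1.38]
to s -0.045 tool dx,dy mm -133.1 -0.8
to s 0 tool dx,dy mm -88.1 -0.9
```

View pics/scene4.png

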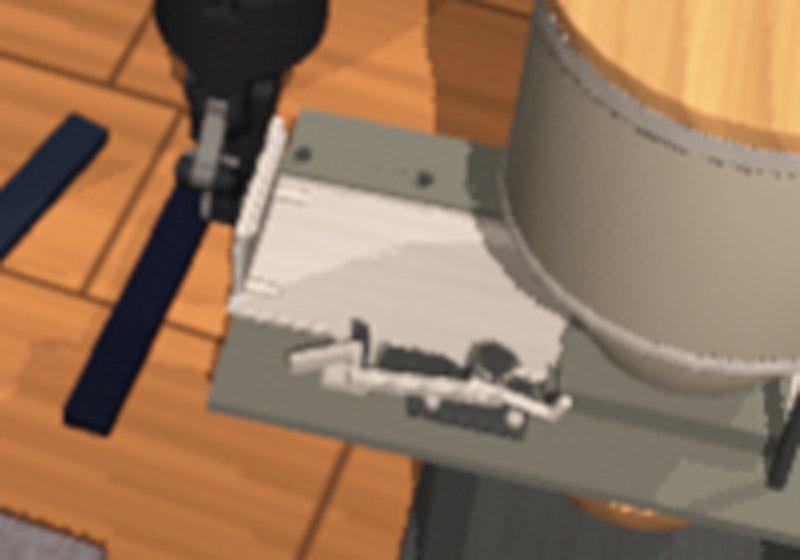

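The bar is pushed aside, and the pin at (360,340) is on the hook's tip but hasn't clicked yet.

{"method": "carry_out", "body": {"rows": [[0.5,0,0,0],[0.5,0,0,0]]}}

```text
time: 11.98
position: [0.5676, 0.0283, 0.1503]
orientation: [0.667, 0.745, -0.002, 0.001]
ft_force: [-0.5, -10.5, -0.5]
gripper_width: -0.004
```

{"method": "carry_out", "body": {"rows": [[0.5,0,0,0],[0.5,0,0,0]]}}

```text
time: 12.15
position: [0.5674, 0.0297, 0.1503]
orientation: [0.667, 0.745, -0.001, 0.001]
ft_force: [-0.2, -7.5, -0.9]
gripper_width: 0.001
```

```bash
python3 st.py
python3 - <<'E'
from workcell import ctrl
import cv2
for n in("scene",):
    d=ctrl.snapshot(n); a=d["image"][:,:,::-1]; a=a[190:330,280:480]; cv2.imwrite(f"pics/{n}5.png",cv2.resize(a,None,fx=4,fy=4,interpolation=cv2.INTER_CUBIC))
E
```

```text
t 12.15 p [0.5674 0.0297 0.1503] stand 0.0907 -0.001 yawerr -0.0016
F u,v,z -7.39 1.05 -0.88 grip 0.0014864101447255487 q [-0.07  0.44 -0.19  0.94 -0.    1.39]
to s -0.045 tool dx,dy mm -135.7 -0.8
to s 0 tool dx,dy mm -90.7 -0.9
```

View pics/scene5.png

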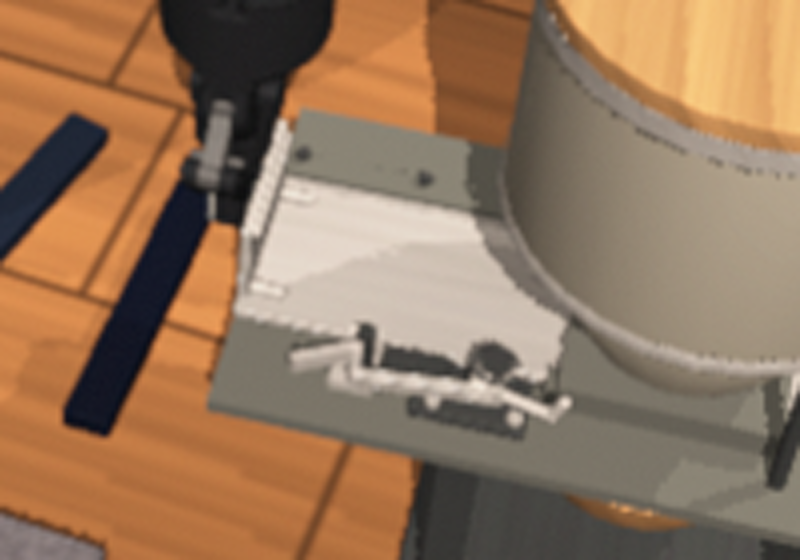

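{"method": "carry_out", "body": {"rows": [[0.4,0,0,0],[0.4,0,0,0]]}}

```text
time: 12.37
position: [0.5672, 0.031, 0.1503]
orientation: [0.667, 0.745, -0.001, 0.001]
ft_force: [-1.9, -5.6, -0.7]
gripper_width: -0.002
```

```bash
cat > cp.py <<'E'
from workcell import ctrl
import cv2,sys
d=ctrl.snapshot("scene"); a=d["image"][:,:,::-1]; a=a[190:330,280:480]; cv2.imwrite(f"pics/scene{sys.argv[1]}.png",cv2.resize(a,None,fx=4,fy=4,interpolation=cv2.INTER_CUBIC))
E
python3 st.py; python3 cp.py 6
```

```text
t 12.37 p [0.5672 0.031  0.1503] stand 0.0919 -0.001 yawerr -0.0012
F u,v,z -5.38 2.49 -0.69 grip -0.0019556424140497854 q [-0.07  0.44 -0.19  0.94 -0.    1.39]
to s -0.045 tool dx,dy mm -136.9 -0.9
to s 0 tool dx,dy mm -91.9 -0.9
```

View pics/scene6.png

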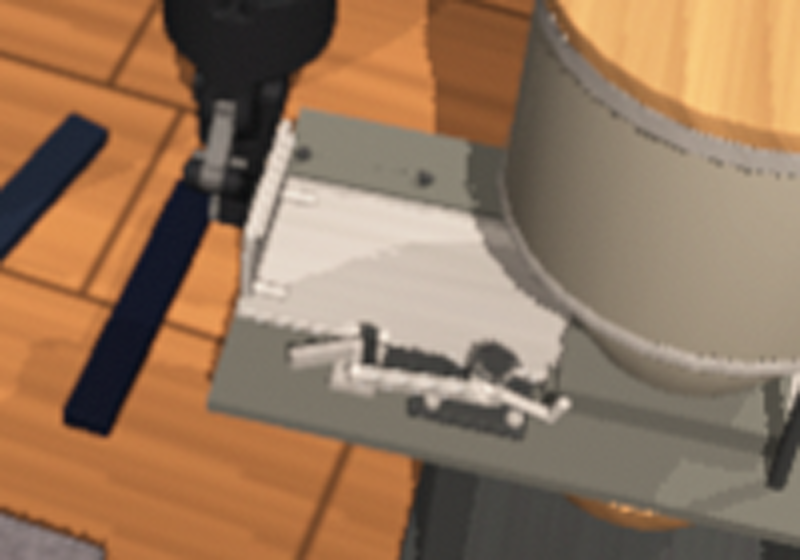

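The push is still easing and the hook is only partly back. I'll keep going in small steps.

{"method": "carry_out", "body": {"rows": [[0.4,0,0,0],[0.4,0,0,0]]}}

```text
time: 12.58
position: [0.5672, 0.0323, 0.1503]
orientation: [0.667, 0.745, -0.001, 0.0]
ft_force: [-0.4, -6.7, -0.3]
gripper_width: -0.004
```

```bash
python3 st.py; python3 cp.py 7
```

```text
t 12.58 p [0.5672 0.0323 0.1503] stand 0.0933 -0.0011 yawerr -0.0008
F u,v,z -6.65 1.12 -0.29 grip -0.003653282748777958 q [-0.07  0.44 -0.19  0.94 -0.    1.39]
to s -0.045 tool dx,dy mm -138.3 -1.0
to s 0 tool dx,dy mm -93.3 -1.0
```

View pics/scene7.png

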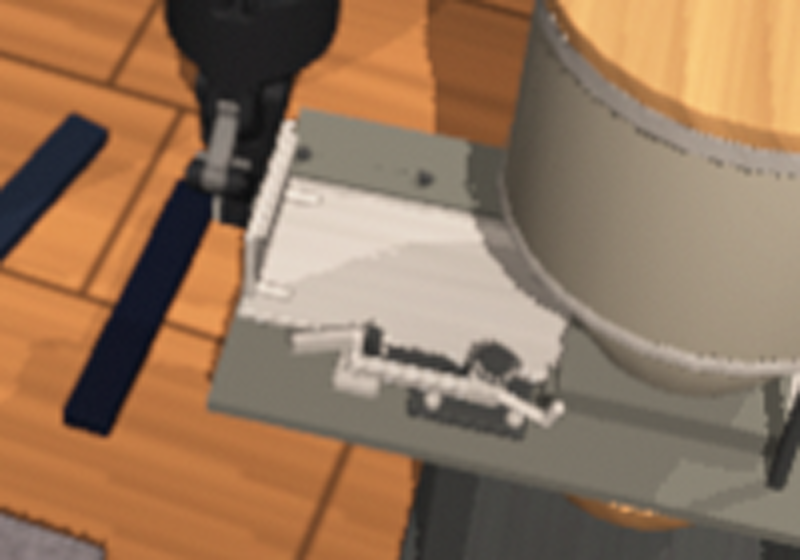

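The click is confirmed. The bar is back at its rest position (tip 293,343; tail 553,410) and the pin at (372,337) is behind the hook. Now I'll back off, rise, cross over the flange and come down inside it.

{"method": "carry_out", "body": {"rows": [[0,0,0,0],[-1,0,0,0],[-2,0,0,0],[-7,0,0,0],[0,0,-10,0],[0,0,-20,0],[0,0,-20,0],[0,0,-10,0]]}}

```text
time: 13.3
position: [0.5694, 0.0229, 0.2132]
orientation: [0.666, 0.746, 0.001, 0.001]
ft_force: [-0.6, -0.3, 0.8]
gripper_width: 0.004
```

{"method": "carry_out", "body": {"rows": [[0,0,0,0],[15,0,0,0],[15,0,0,0],[15,0,0,0],[11,0,0,0],[0,0,0,0],[0,0,0,0]]}}

```text
time: 13.88
position: [0.5619, 0.079, 0.2099]
orientation: [0.666, 0.746, -0.0, -0.0]
ft_force: [0.2, -0.1, -0.0]
gripper_width: 0.001
```

```bash
python3 st.py; python3 cp.py 8
```

```text
t 13.88 p [0.5619 0.079  0.2099] stand 0.1402 -0.0011 yawerr 0.0009
F u,v,z -0.14 -0.22 -0.04 grip 0.0008656432592821661 q [ 0.01  0.39 -0.1   1.08 -0.    1.47]
to s -0.045 tool dx,dy mm -185.2 -1.3
to s 0 tool dx,dy mm -140.2 -1.3
```

View pics/scene8.png

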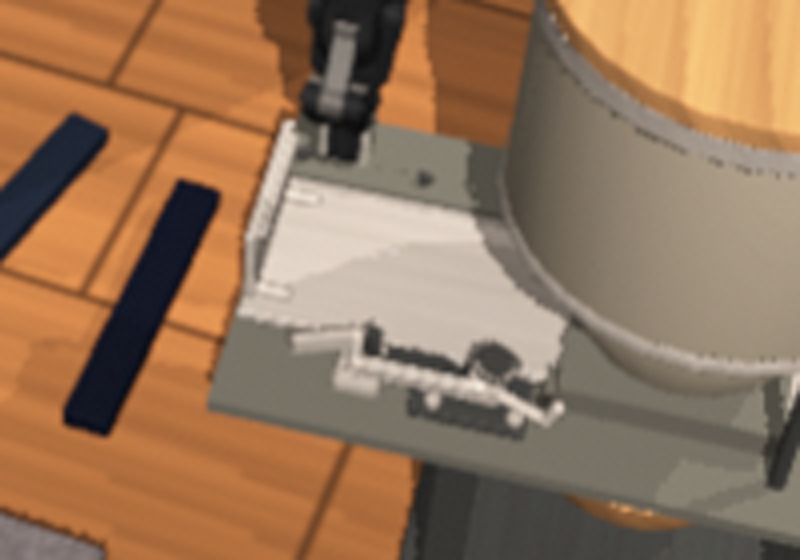

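The fingers are now above the plate, clear of both the flange and the hopper. I'll lower them 58 mm and then pull back gently.

{"method": "carry_out", "body": {"rows": [[0,0,15,0],[0,0,15,0],[0,0,15,0],[0,0,8,0],[0,0,5,0],[0,0,0,0],[0,0,0,0]]}}

```text
time: 14.52
position: [0.5624, 0.0784, 0.1526]
orientation: [0.667, 0.745, 0.0, 0.0]
ft_force: [0.0, -0.6, 0.3]
gripper_width: 0.002
```

{"method": "carry_out", "body": {"rows": [[-3,0,0,0],[-3,0,0,0],[-3,0,0,0],[-2,0,0,0],[-1,0,0,0],[-1,0,0,0],[0,0,0,0]]}}

```text
time: 15.1
position: [0.5636, 0.0656, 0.1524]
orientation: [0.667, 0.745, 0.0, 0.0]
ft_force: [-0.3, -0.3, 0.6]
gripper_width: 0.002
```

```bash
python3 st.py
```

```text
t 15.1 p [0.5636 0.0656 0.1524] stand 0.1267 -0.0013 yawerr -0.0005
F u,v,z -0.24 0.34 0.56 grip 0.0017382147856174238 q [-0.01  0.44 -0.19  0.94  0.    1.45]
to s -0.045 tool dx,dy mm -171.7 -1.3
to s 0 tool dx,dy mm -126.7 -1.3
```

{"method": "carry_out", "body": {"rows": [[-1,0,0,0],[-1,0,0,0],[-1,0,0,0],[-1,0,0,0]]}}

```text
time: 15.43
position: [0.564, 0.0618, 0.1523]
orientation: [0.666, 0.746, -0.0, -0.0]
ft_force: [0.1, 0.2, -0.4]
gripper_width: 0.002
```

{"method": "carry_out", "body": {"rows": [[-0.7,0,0,0],[-0.7,0,0,0]]}}

```text
time: 15.6
position: [0.5642, 0.0604, 0.1523]
orientation: [0.666, 0.746, -0.0, -0.0]
ft_force: [0.1, 0.5, -0.2]
gripper_width: -0.0
```

{"method": "carry_out", "body": {"rows": [[-0.5,0,0,0],[-0.5,0,0,0]]}}

```text
time: 15.77
position: [0.5643, 0.0594, 0.1523]
orientation: [0.666, 0.746, -0.0, -0.0]
ft_force: [1.0, -0.4, -0.2]
gripper_width: 0.003
```

```bash
python3 st.py
```

```text
t 15.77 p [0.5643 0.0594 0.1523] stand 0.1205 -0.0013 yawerr -0.0003
F u,v,z -0.51 -0.97 -0.22 grip 0.0031165732587848443 q [-0.02  0.44 -0.19  0.94  0.    1.43]
to s -0.045 tool dx,dy mm -165.5 -1.2
to s 0 tool dx,dy mm -120.5 -1.3
```

{"method": "carry_out", "body": {"rows": [[-0.5,0,0,0],[-0.5,0,0,0]]}}

```text
time: 15.93
position: [0.5643, 0.0591, 0.1523]
orientation: [0.666, 0.746, 0.001, -0.001]
ft_force: [-0.5, 5.7, 0.1]
gripper_width: 0.003
```

{"method": "carry_out", "body": {"rows": [[-0.5,0,0,0],[-0.5,0,0,0]]}}

```text
time: 16.1
position: [0.5643, 0.0589, 0.1523]
orientation: [0.666, 0.746, 0.001, -0.001]
ft_force: [-0.2, 10.9, 1.2]
gripper_width: 0.003
```

{"method": "carry_out", "body": {"rows": [[-0.5,0,0,0]]}}

```text
time: 16.18
position: [0.5643, 0.0588, 0.1523]
orientation: [0.666, 0.746, 0.001, -0.001]
ft_force: [-1.3, 12.3, 1.0]
gripper_width: -0.0
```

{"method": "carry_out", "body": {"rows": [[-0.5,0,0,0]]}}

```text
time: 16.27
position: [0.5643, 0.0587, 0.1523]
orientation: [0.666, 0.746, 0.002, -0.002]
ft_force: [-1.2, 13.6, 1.6]
gripper_width: 0.001
```

The gate holds against the hook, with force rising about 5 N per mm commanded. I'll build to roughly 19 N and hold.

{"method": "carry_out", "body": {"rows": [[-0.5,0,0,0],[-0.5,0,0,0]]}}

```text
time: 16.43
position: [0.5644, 0.0586, 0.1523]
orientation: [0.666, 0.746, 0.002, -0.002]
ft_force: [-0.7, 17.9, 1.9]
gripper_width: -0.001
```

{"method": "carry_out", "body": {"rows": [[-0.3,0,0,0],[0,0,0,0]]}}

```text
time: 16.6
position: [0.5644, 0.0586, 0.1524]
orientation: [0.665, 0.746, 0.002, -0.002]
ft_force: [-1.1, 17.8, 2.2]
gripper_width: -0.001
```

{"method": "carry_out", "body": {"rows": [[0,0,0,0],[0,0,0,0],[0,0,0,0],[0,0,0,0],[0,0,0,0],[0,0,0,0]]}}

```text
time: 17.1
position: [0.5644, 0.0586, 0.1524]
orientation: [0.665, 0.746, 0.002, -0.002]
ft_force: [-0.3, 18.2, 1.2]
gripper_width: -0.0
```

```bash
python3 st.py;python3 cp.py 9
```

```text
t 17.1 p [0.5644 0.0586 0.1524] stand 0.1197 -0.0013 yawerr 0.0023
F u,v,z 18.08 -1.75 1.2 grip -0.00028852420576167334 q [-0.03  0.44 -0.19  0.94  0.01  1.43]
to s -0.045 tool dx,dy mm -164.7 -1.7
to s 0 tool dx,dy mm -119.7 -1.5
```

View pics/scene9.png

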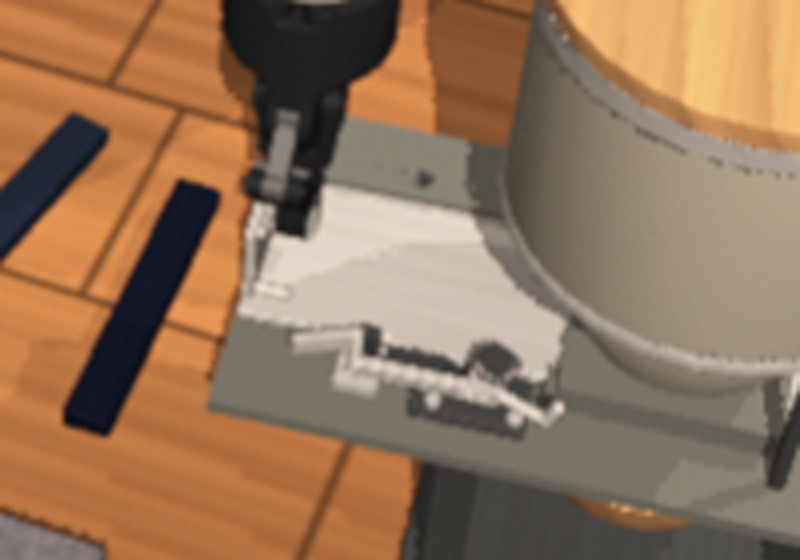

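An 18 N tug held for more than 0.5 s. About 11 N of that is on the hook, and the gate and catch did not move. Now I'll release and withdraw upward.

{"method": "carry_out", "body": {"rows": [[1.5,0,0,0],[1.5,0,0,0],[3,0,0,0],[6,0,0,0],[4,0,0,0],[0,0,0,0],[0,0,-15,0],[0,0,-20,0]]}}

```text
time: 17.82
position: [0.5617, 0.0711, 0.1862]
orientation: [0.666, 0.746, -0.001, -0.001]
ft_force: [0.7, -0.3, 0.5]
gripper_width: 0.001
```

{"method": "carry_out", "body": {"rows": [[0,0,-25,0],[0,0,-25,0],[-20,0,-10,0],[-30,0,0,0],[-30,0,0,0],[-30,0,0,0],[0,0,0,0],[0,0,0,0]]}}

```text
time: 18.48
position: [0.5753, -0.0397, 0.2472]
orientation: [0.667, 0.745, -0.0, -0.0]
ft_force: [0.1, 0.9, 0.8]
gripper_width: 0.0
```

```bash
python3 st.py;python3 cp.py 10
python3 - <<'E'
from workcell import ctrl
import cv2
cv2.imwrite("pics/full.png",ctrl.snapshot("scene")["image"][:,:,::-1])
E
```

```text
t 18.48 p [ 0.5753 -0.0397  0.2472] stand 0.0208 -0.0011 yawerr -0.0029
F u,v,z 0.93 -0.19 0.77 grip 0.0002333709638835205 q [-0.2   0.39 -0.01  1.18 -0.    1.27]
to s -0.045 tool dx,dy mm -65.8 -0.9
to s 0 tool dx,dy mm -20.8 -1.1
```

View pics/scene10.png

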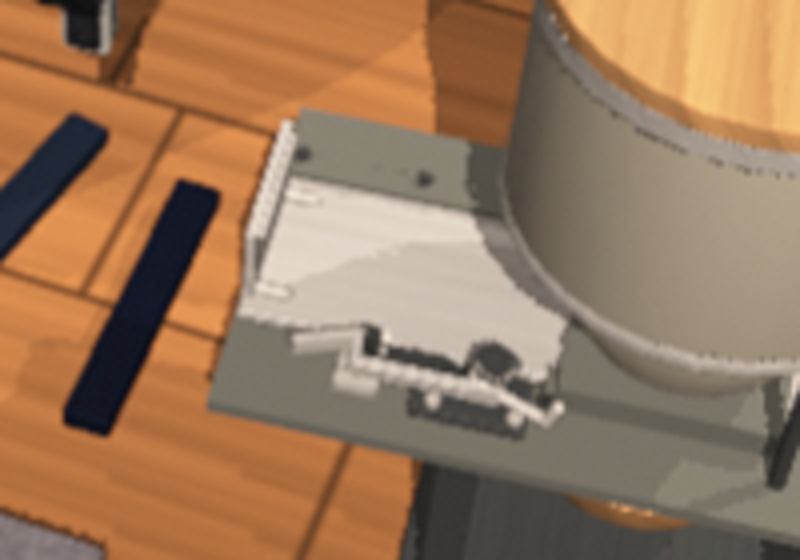

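View pics/full.png

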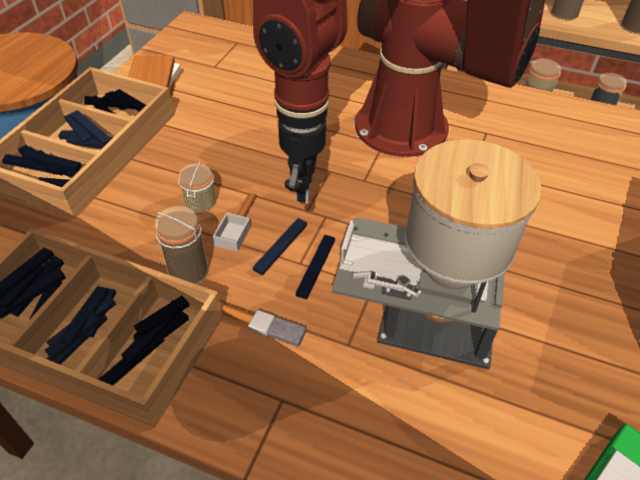

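The gate is latched, the robot is clear, and the bystanders look unmoved. Handing in.

```bash
python3 -c "
from workcell import ctrl
print(ctrl.hand_in())"
```

```text
the job is handed in; nothing more can be done
None
```

The gate is shut and latched, and the catch held when I tugged it. I handed the job in at about 18.5 s of the 70 s allowed; no verdict was reported.

- **Push:** I pushed slowly with the closed fingers at about 7 N. The force rose to 16 N on the ramp, then fell to about 5.5 N as the pin crossed the hook's tip. The picture then showed the hook back at its rest position behind the pin.
- **Tug:** I pulled back from inside the flange up to 18 N and held it for about 0.5 s, which puts roughly 11 N on the hook beyond friction. Neither the gate nor the hook moved. The highest force I read at any point was 18.2 N, against the 32 N limit.
- **Final check:** The last picture, after I withdrew the arm, shows the hook at rest behind the pin and the arm well clear. The bystanders in view look where they were. The jar near the robot's base and the bowl were mostly hidden, so I did not check those two separately, but the arm never worked close to either. No check failed or disagreed.

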